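# Lock the angel's display post

## Robot

A 7-joint arm with a two-finger parallel gripper is mounted at the origin on the work surface. World frame = base frame: x ahead of the robot, y to its left, z up, the work surface at z = 0. Lengths are in m, angles in rad, forces in N, time in s.
With the tool pointing down it reaches from about 0.425 to 0.95 m from the base axis. Payload 4.7 kg.
Tool frame: the origin (TCP) lies on the mounting face of the last link; the fingertips stand 182 mm ahead of it and the grasp point (between the pads) lies 164 mm ahead of it; z points along the fingers, y is the line along which they close (so a half turn about z gives the same grasp; the last joint's range is limited). The gripper opens to 87 mm and grips with 3 to 60 N. Pads are 19 mm wide; open, the fingers measure 117 mm over their backs; the gripper's body (75 mm by 190 mm) begins 51 mm behind the grasp point.
Start: joints at [1.152, 0.469, -0.049, 1.532, 0.024, 1.141, -0.082], TCP at [0.257, -0.624, 0.405] pointing down, gripper open.
Joint ranges: [-2.59, 2.59], [-0.33, 1.99], [-1.39, 1.29], [0.1, 2.45], [-1.04, 4.18], [0.21, 1.99], [-2.66, 2.66]. Speed limits (rad/s): [2.57, 2.57, 3.14, 3.14, 3.14, 3.14, 3.14].

## Interface

Orientations are given as a unit quaternion [x, y, z, w].
In Python, from rig import ctrl gives the robot as it stands. The module is installed in compiled form; this text tells all that it offers.
- The arm moves only by the tool jog_arm, never from a script. Its argument "moves" is a list that holds one entry, the list of rows, each a list of 7 numbers: the shift along the tool's x, y, z as a fraction of full scale, then the turn, a rotation vector about the tool's x, y, z as a fraction of full scale, then the gripper's target within -1 to 1 (shut at 1, half-way at 0, fully open at -1). A call has exactly 10 rows; each row shifts and turns the commanded pose from where the row before left it, along the tool's axes as they then stand; what a row does not reach is not made up. Full scale, the value 1, is 1000 mm for a shift and 90 degrees for a turn. A row lasts 1/12 s, in which the tool goes at most 41.7 mm and 7.16 degrees, less where a joint would pass 70% of its speed; a pose out of reach is approached as far as the arm can. A call with a number of a shift or a turn outside -1 to 1 is refused whole. A call with a gripper value outside its range is refused whole. The fingers move at their own pace and stop on an object; "force" is the grip in N (left out, the last holds). Time passes only in rows, so rows that do not move let the fingers close, or fill a call up. It gives the time, the measured TCP pose, the force, the opening and the grip force at its end, in the units of the state.
- ctrl.observe(): the state, without advancing time (a new reading comes with each control period).
- ctrl.grab_frame(name): name is "scene" or "top"; returns a dict with "frame" (384x512x3 uint8, red, green, blue), "vfov" (degrees; the focal length in pixels is half the picture's height over the tangent of half this angle, whatever the lens; pixels are square), "cx", "cy" (the principal point, pixels), "k1" (the pictures are not rectified: a ray, as slopes to the right and down, at radius r is drawn at 1 + k1 r^2 times it, then the intrinsics apply), "rvec" (rotation vector, rad) and "tvec" (3), from world to camera coordinates, as OpenCV has them. Camera axes: x right, y down, z forward; pixel columns grow to the right and rows downward; lengths in m; the calibration is good to about 2 mm. A picture is of the moment at which its call begins. There is no depth.
- ctrl.sign_off(): hands the job in; it is judged then, once.
The state is a dict: "t": time; "joint_pos": joint angles; "dq": joint speeds; "effort": joint torques, N m; "tcp_pos": TCP position; "ee_rot": TCP orientation; "wrist_force": force on the tool from outside, world axes, zero at the start; "ft_torque": the same for the moment, N m; "finger_gap": finger opening in m; "gripper_force": force on a finger pad.
Only numpy, scipy, OpenCV 4.12 (cv2) and the standard library are available. Lean on these libraries where they do the work, as an engineer would, in place of code of your own. Each camera call takes 0.05 s, during which the arm holds its last target. There are 200 camera calls.

## Task

Secure the angel's display post: swing the hasp right down over its staple, then take the retaining pin from its rest and drop it fully home, upright, through the staple. Then tighten the knurled brass knob clockwise until its pointer stands on the index mark, and let go; leave the other ornaments where they are.

Things in the scene. Friction and masses are not known exactly. Their poses are not given: they have to be found in the camera images.
- stand: Display stand, fixed: cherry clamp block 110 mm deep (x), 250 wide (y), 80 high. Origin: centre of its underside; x from its front face (at x = -55 mm, towards the robot) to the back, y left as seen from the robot, z up. A post with a bisque angel (60 mm wide, 287 high) rises at x = 40, y = 0. Knob on a sloped housing at the left (y = 70); hasp and staple on the front face at the right (y = -90).
- hinge (a point): Middle of the hasp's hinge axis, 3 mm before the stand's front face and 2 mm below its top edge, axes as the stand's; the hinge axis is y; the knuckle is 6 mm thick.
- hasp (a joint): Steel hasp: strap 44 mm wide, 4 thick, 66 long from its hinge, with a 28 mm wide slot from 33 to 56 mm. Angle, rad: 0 = closed, hanging flat on the front face (outer surface 5 mm before it) with the staple through the slot; pi/2 = level, towards the robot; begins at 1.7 to 2.3, end raised. The hinge is stiff (0.03 N m): it stays where left and must be pushed fully down.
- staple (a point): Point in the staple's opening where the pin goes, level with the staple's upper surface, axes as the stand's (20.5 mm before the front face, 42 mm above the shelf, 36 mm below the hinge). A level steel loop, 6 mm thick, standing 34 mm out from the face; with the hasp closed its opening runs from 5 to 29 mm before the face (x), 14 mm wide (y); arms and bar 5 mm wide.
- pin: Steel retaining pin, loose, upright in its rest: shank 8 mm diameter, 32 mm long, chamfered foot; above it a flange 21 mm across, 4 mm thick; then an eight-sided grip 16 mm across its flats, 34 mm high; 70 mm in all. Origin at the shank's foot, z up along the pin. Fully in, its flange lies on the staple, the foot 32 mm below staple.
- pin_rest: The pin's rest, a fixed cherry block 50 x 50 x 45 mm with a 12 mm hole in its top; origin at the centre of its underside. The pin's flange rests on its top. It stands to the left or to the right of the stand, having possibly changed places with the igloo.
- knob (a joint): Knurled brass knob, 36 mm diameter, 36 mm high above a skirt 42 mm across, from which a dark 4 mm wide pointer reaches to 30 mm from the axis. Angle, rad, growing clockwise as one faces the knob (tightening); at 0 the pointer points along the stand's +y. Begins at 0 to 0.4; range -0.3 to 2.6; stays where left (friction 0.05 N m).
- knob_grip (a point): Point on the knob's axis 24 mm above the skirt's upper face (the knob's top is 12 mm further out). Its z axis is the knob's axis, pointing outwards: tilted 0.61 rad (35 degrees) from vertical towards the stand's front. It turns with the knob; its y axis points along the pointer.
- pointer (a point): Tip of the knob's pointer, 30 mm from the axis.
- index_ring (a joint): The steel index disc under the knob (78 mm across, 3 mm thick), which cannot be turned by hand. Its value is the angle of the index mark, in rad, in the same sense and from the same zero as the knob's angle; between 1.0 and 1.5. The knob is on the mark when both values agree.
- mark (a point): The index mark: the point 30 mm from the knob's axis where the pointer's tip must stand. A raised dark steel tooth (4 mm wide, 8 mm long radially, 6 mm above the sloped housing) stands on the disc just outside it, at 31 to 39 mm from the axis.
- igloo: Bystander, loose: blue resin igloo, 90 mm across and 55 mm high with a short entrance tube. Origin at the centre of its underside.
- globe: Bystander, loose: clear glass ball, 70 mm, on a wooden foot, 91 mm high in all. Origin at the centre of its underside.
- pedestal: Bystander, loose: empty gold-toned pedestal base, 76 mm across, 50 mm high. Origin at the centre of its underside.
- dish: Bystander, loose: white ceramic dish, 70 mm across, 22 mm high. Origin at the centre of its underside.
- bird: Bystander, loose: small carved wooden bird, about 50 mm high. Origin at the centre of its underside.

How it is judged:
On the way, in this order (a step that is already met when the one before it is completed fails the run):
1. the hasp is swung down over its staple (value of joint hasp below 0.15 rad), for 0.2 s.
2. the pin is fully through the staple, with the hasp closed (value of joint hasp below 0.15 rad and z of pin in the frame of staple below -0.026 m and x of pin in the frame of staple between -0.009 and 0.009 m and y of pin in the frame of staple between -0.007 and 0.007 m and angle between pin's own z axis and vertical below 0.3 rad), for 0.2 s.
3. the knob's pointer stands on the index mark, with hasp and pin in place (all of step 2 and distance between pointer and mark below 0.003 m and velocity of joint knob between -0.05 and 0.05 rad/s), for 0.2 s.
At the end, for the whole second after the job is handed in: The hasp is closed (within 0.15 rad of hanging flat); the pin is through the staple's opening, its foot at least 26 mm below the staple's upper surface, upright within 0.3 rad and at rest; the pointer's tip is within 3 mm (about 0.1 rad) of the index mark and the knob is still (all of step 3 and linear speed of pin below 0.02 m/s); the robot touches nothing.
It fails at once if a bystander was moved more than 15 mm (distance of any of igloo, globe, pedestal, dish, bird from where it was at the start of the episode above 0.015 m).
It also fails if it takes over 72 s, if anything falls off the work surface, if the arm or the gripper's body presses on something with over 40 N, if the wrist force passes 120 N, or if a joint passes its speed limit or range.

## Working session

There is one attempt and no reset: what is moved stays moved. The work goes in short steps, Python scripts to look and compute and a tool call to move; the robot and the scene stay as the last step left them, time stands still between calls to the robot, and variables do not carry over. Pictures are saved under pics/ and viewed, at most 10 in all, crops included, and the job is handed in when it is done.

Besides the shell and the picture viewer there is one more tool, called after "Emit:" in YAML: its name, and indented under it one key for each argument. jog_arm: Moves the arm, as the interface text tells. Shift numbers are shares of 1000 mm and turn numbers shares of 90 degrees, none past 1 either way. Its arguments: {"type":"object","properties":{"moves":{"type":"array"},"force":{"type":"number"}},"required":["moves"]}

```bash
mkdir -p pics; python3 - <<'E'
from rig import ctrl
import cv2
s=ctrl.observe();print({k:s[k] for k in s})
import pickle
d={}
for n in("scene","top"):
    f=ctrl.grab_frame(n);d[n]=f
    print(n,f["vfov"],f["cx"],f["cy"],f["k1"],f["rvec"],f["tvec"])
    cv2.imwrite(f"pics/{n}0.png",cv2.resize(f["frame"][:,:,::-1],(800,600),interpolation=cv2.INTER_CUBIC))
pickle.dump(d,open("f0.pkl","wb"))
E
```

```text
{'t': 0.0, 'joint_pos': array([ 1.15206957,  0.46943361, -0.0485818 ,  1.53371148,  0.02410485,
        1.14096136, -0.0823224 ]), 'dq': array([ 0.00032648, -0.00034284, -0.00100323, -0.00042444,  0.00094613,
       -0.00031988,  0.0009975 ]), 'effort': array([-4.03567547e-04, -5.07975733e+01, -8.06939160e-02, -2.36155629e+01,
       -6.14067796e-02,  3.78141389e-02,  1.76329704e-04]), 'tcp_pos': array([ 0.25643932, -0.62412268,  0.40369689]), 'ee_rot': array([ 9.81064002e-01,  1.93681424e-01, -2.26000086e-04, -9.37147393e-04]), 'wrist_force': array([ 0.08843626, -0.28600289, -0.50786214]), 'ft_torque': array([0.03969159, 0.00448041, 0.03230138]), 'gripper_force': 0.0, 'finger_gap': 0.08719506922568211}
scene 53.404248048776275 257.5459218457527 190.88367771163496 -0.0022652304580450143 [ 1.59962892  1.76642389 -0.87334876] [ 0.0540897  -0.23706223  1.46779362]
top 45.40260520118003 255.54241284213518 192.7555215292915 -0.1733882810606756 [ 2.09417998 -2.14849514  0.16634954] [0.03674484 0.58278146 1.19992737]
```

View pics/scene0.png

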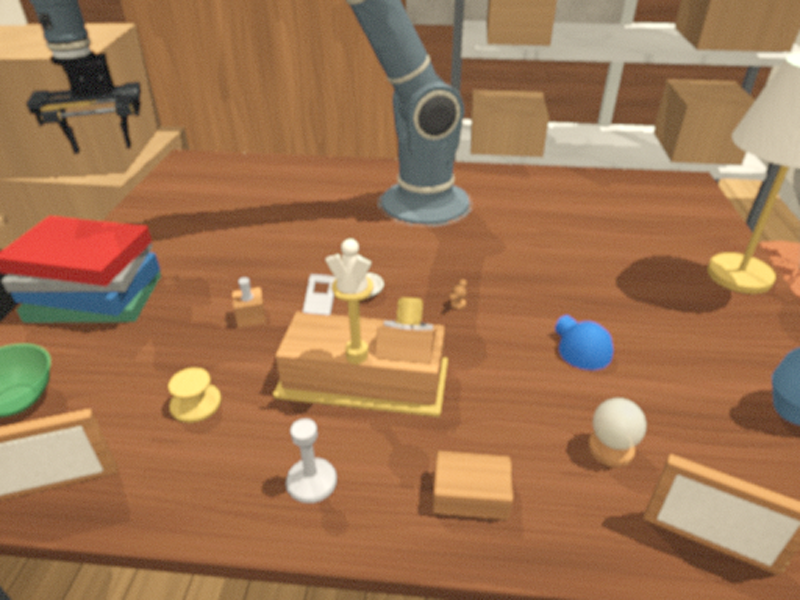

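View pics/top0.png

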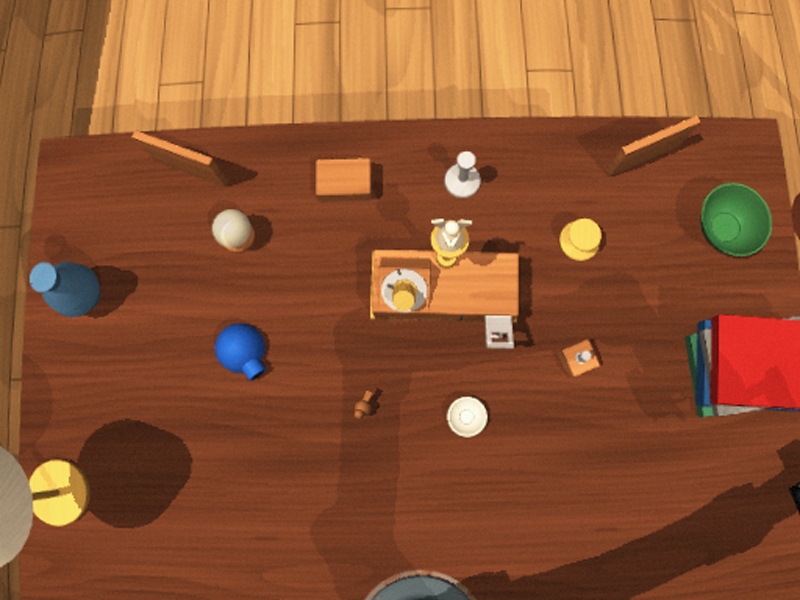

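The scene picture looks from behind towards the robot and the top one has x up and y left. In the top picture the stand is at about (445,285), the knob at (403,293), the raised hasp at (500,332), the pin rest at (581,357), the dish at (467,416) and the bird at (366,404). I'll enlarge the stand area next.

```bash
cat > h.py <<'E'
import numpy as np,cv2,pickle
from scipy.spatial.transform import Rotation as R
def cam(f):
    F=f["frame"].shape[0]/2/np.tan(np.radians(f["vfov"])/2)
    return np.array([[F,0,f["cx"]],[0,F,f["cy"]],[0,0,1]]),np.array([f["k1"],0,0,0,0.]),np.array(f["rvec"],float),np.array(f["tvec"],float)
def proj(f,P):
    K,D,r,t=cam(f);return cv2.projectPoints(np.array(P,float).reshape(-1,1,3),r,t,K,D)[0][:,0]
def unproj(f,uv,z):
    K,D,r,t=cam(f);n=cv2.undistortPoints(np.array(uv,float).reshape(-1,1,2),K,D)[:,0]
    M=cv2.Rodrigues(r)[0];c=-M.T@t;d=np.c_[n,np.ones(len(n))]@M
    return c+d*((z-c[2])/d[:,2])[:,None]
def crop(f,x0,y0,w,h,s,name):
    cv2.imwrite(name,cv2.resize(f["frame"][y0:y0+h,x0:x0+w,::-1],None,fx=s,fy=s,interpolation=cv2.INTER_CUBIC))
E
python3 - <<'E'
from h import *
d=pickle.load(open("f0.pkl","rb"))
a=cv2.resize(d["top"]["frame"][150:246,230:390,::-1],None,fx=5,fy=5,interpolation=cv2.INTER_CUBIC)
cv2.imwrite("pics/c1.png",a)
print(unproj(d["top"],np.array([[467,416],[366,404],[580,357],[240,348]])/1.5625,0.02).round(3))
E
```

```text
[[ 0.382 -0.091  0.02 ]
 [ 0.408  0.085  0.02 ]
 [ 0.48  -0.296  0.02 ]
 [ 0.512  0.31   0.02 ]]
```

View pics/c1.png

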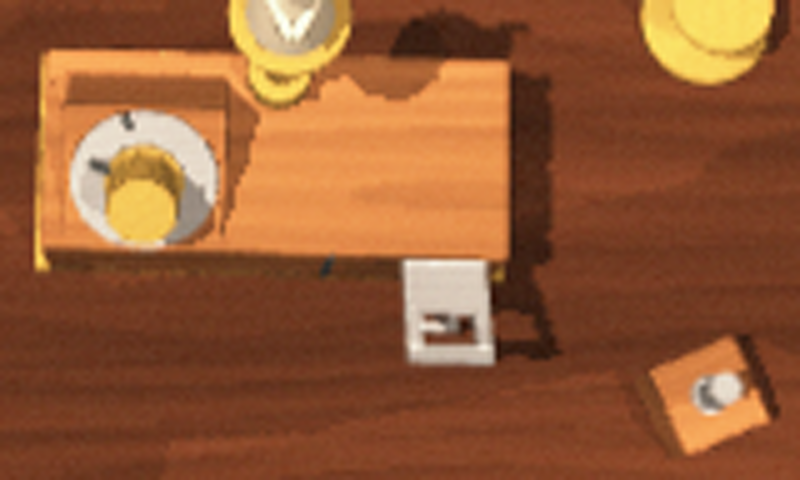

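```bash
cat > fit.py <<'E'
from h import *
from scipy.optimize import least_squares
d=pickle.load(open("f0.pkl","rb"));T=d["top"]
o=lambda p:(np.array(p,float)+.5)/5-.5+[230,150]
W=lambda q,P:(R.from_euler('z',q[2]).apply(np.atleast_2d(P))+[q[0],q[1],0])
c=o([[46,51],[509,60],[510,259],[46,249]])
C=[[.055,.125,.08],[.055,-.125,.08],[-.055,-.125,.08],[-.055,.125,.08]]
r=least_squares(lambda q:(proj(T,W(q,C))-c).ravel(),[.6,-.05,0]);q=r.x
print("stand",q,r.fun.round(2))
np.save("stand.npy",q)
th=.61;ax=np.array([-np.sin(th),0,np.cos(th)]);bx=np.array([np.cos(th),0,np.sin(th)]);Y=np.array([0,1,0])
# knob: top centre and radial points; unknown skirt height along x,z (y=.07)
def K(p,a,rad,h): return np.array([p[0],.07,p[1]])+h*ax+rad*(np.cos(a)*Y+np.sin(a)*bx)
obs=o([[142,210],[90,162],[126,120]])  # knob top centre, pointer tip, tooth centre
disc=o([[70,180],[218,180],[144,110],[146,245]])
def res(v):
    p=v[:2]
    P=[K(p,0,0,.036),K(p,v[2],.029,-.001),K(p,v[3],.035,-.003)]
    D=[K(p,0,.039,-.006),K(p,np.pi,.039,-.006),K(p,np.pi/2,.039,-.006)]
    return np.r_[(proj(T,W(q,P))-obs).ravel(),(proj(T,W(q,D))-disc[:3]).ravel()*.5]
r=least_squares(res,[-.0,.09,.2,1.2]);print("knob",r.x,r.fun.round(2))
v=r.x
print("grip world",W(q,K(v[:2],0,0,.024)))
for h,u in((.087-.004,[728,387]),(.049,[711,396]),):print("pin",unproj(T,[o(u)],h))
print("rest",unproj(T,o([[648,375],[735,337],[775,415],[687,456]]),.045).round(4))
print("staple",W(q,[-.0755,-.09,.042]),"hinge",W(q,[-.058,-.09,.078]))
h=o([[406,362],[495,362],[403,258],[487,262]])
for a in(1.6,1.7,1.8,1.9,2.,2.1,2.2,2.3):
    e=[[-.058-.066*np.sin(a),-.09+s*.022,.078-.066*np.cos(a)] for s in(1,-1)]
    print(a,(proj(T,W(q,e))-h[:2]).round(1).ravel())
E
python3 fit.py
```

```text
stand [ 0.60997803 -0.0587958  -0.04576213] [ 0.32 -0.19  0.2  -0.33  0.35  0.09 -0.86  0.4 ]
knob [-0.0268933   0.13222379  0.35389562  1.28100132] [ 0.22  0.41  0.34  0.14 -0.04 -0.17 -0.08 -0.37  0.31 -0.1   0.18 -0.27]
grip world [[0.57258069 0.01299014 0.15189534]]
pin [[ 0.47742277 -0.29259539  0.083     ]]
pin [[ 0.47600287 -0.29122346  0.049     ]]
rest [[ 0.489  -0.258   0.045 ]
 [ 0.5083 -0.3075  0.045 ]
 [ 0.4648 -0.3271  0.045 ]
 [ 0.4442 -0.277   0.045 ]]
staple [[ 0.53043992 -0.14524774  0.042     ]] hinge [[ 0.5479216 -0.1460483  0.078    ]]
1.6 [-0.3  5.  -1.5  5.3]
1.7 [-0.1  4.6 -1.1  4.8]
1.8 [ 0.2  3.9 -0.8  4.1]
1.9 [ 0.4  2.9 -0.5  3.2]
2.0 [ 0.7  1.7 -0.1  2. ]
2.1 [0.9 0.3 0.2 0.6]
2.2 [ 1.1 -1.4  0.5 -1.1]
2.3 [ 1.3 -3.2  0.7 -2.9]
```

```bash
cat > plan.py <<'E'
import sys
from h import *
from rig import ctrl
q=np.load("stand.npy")
S=R.from_euler('z',q[2])
HASP=S*R.from_matrix(np.diag([1.,-1,-1]))   # tool down, tool x = stand x
def w(P): return S.apply(P)+[q[0],q[1],0]
def go(tgt,ahead,rot):  # world point to be reached by the point 'ahead' of TCP, in rot; prints shift in *rot* axes
    s=ctrl.observe();c=R.from_quat(s["ee_rot"])
    dr=(c.inv()*rot).as_rotvec()/(np.pi/2)
    tcp=np.array(tgt)-rot.apply([0,0,ahead])
    dw=tcp-s["tcp_pos"]
    print("turn frac",dr.round(4),"shift, current axes",c.inv().apply(dw).round(4),"target axes",rot.inv().apply(dw).round(4),"tcp",tcp.round(4))
E
python3 - <<'E'
from plan import *
d=pickle.load(open("f0.pkl","rb"))
th=.61;ax=np.array([-np.sin(th),0,np.cos(th)])
print((proj(d["scene"],w([[-.0269,.07,.1322]+.036*ax,[.055,.125,.08],[.055,-.125,.08]]))*1.5625).round(0),(proj(d["scene"],[[.477,-.2923,.083]])*1.5625).round(0))
go(w([-.058-.042,-.09,.15]),.182,HASP)
E
```

```text
[[410. 284.]
 [437. 372.]
 [274. 355.]] [[243. 280.]]
turn frac [-0.0011  0.0003  0.2773] shift, current axes [ 0.4132 -0.3491  0.0724] target axes [ 0.2273 -0.4909  0.0718] tcp [ 0.506  -0.1441  0.332 ]
```

```bash
python3 - <<'E'
from h import *
d=pickle.load(open("f0.pkl","rb"))
crop(d["scene"],180,170,130,90,6,"pics/c2.png")
E
```

```text
(no output)
```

View pics/c2.png

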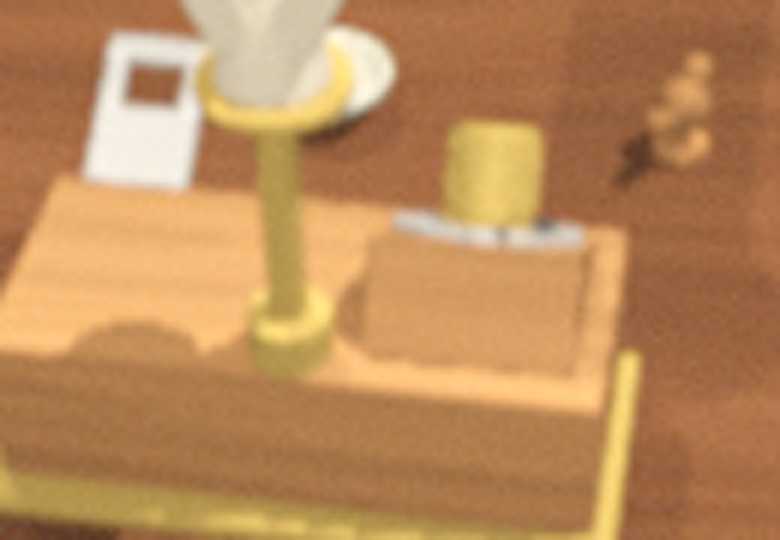

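Emit:
jog_arm:
  moves:
    - [[0.04,-0.034,0,0,0,0,1],[0.04,-0.034,0,0,0,0,1],[0.04,-0.034,0,0,0,0,1],[0.04,-0.034,0,0,0,0,1],[0.04,-0.034,0,0,0,0,1],[0.04,-0.034,0,0,0,0,1],[0.04,-0.034,0,0,0,0,1],[0.04,-0.034,0,0,0,0,1],[0.04,-0.034,0,0,0,0,1],[0.04,-0.034,0,0,0,0,1]]
  force: 40

```text
t: 0.93
tcp_pos: [0.448, -0.2521, 0.4046]
ee_rot: [0.981, 0.194, -0.0, 0.0]
wrist_force: [1.3, -0.1, 1.2]
finger_gap: 0.0284
gripper_force: 0.0
```

The scene crop shows the knob's top edge at (495,122), with sides at x 445 and 545. The disc ends are at (395,218) and (583,232), the tooth at (502,237), and the hasp's end corners at (108,33) and (205,37). I'll fit both views jointly.

```bash
cat > fit2.py <<'E'
exec(open("fit.py").read().split("r=least_squares(res")[0])
Sc=d["scene"];os=lambda p:(np.array(p,float)+.5)/6-.5+[180,170]
ang=np.linspace(0,2*np.pi,60)
def res2(v):
    p=v[:2]
    rim=proj(Sc,W(q,[K(p,a,.018,.036) for a in ang]))
    A=[K(p,0,.039,v[4]),K(p,np.pi,.039,v[4])]
    s1=rim[:,1].min()-os([495,120])[1]
    ctr=proj(Sc,W(q,[K(p,0,0,.02)]))[0][0]-os([495,0])[0]
    t=(proj(Sc,W(q,[K(p,v[3],.037,v[4]+.002)]))-os([[502,236]])).ravel()
    dd=(proj(Sc,W(q,A))-os([[583,230],[395,218]])).ravel()
    P=[K(p,0,0,.036),K(p,v[2],.029,-.001),K(p,v[3],.035,v[4]+.002)]
    D=[K(p,0,.039,v[4]),K(p,np.pi,.039,v[4]),K(p,np.pi/2,.039,v[4])]
    return np.r_[(proj(T,W(q,P))-obs).ravel(),(proj(T,W(q,D))-disc[:3]).ravel()*.5,s1,ctr,t,dd*.5]
r=least_squares(res2,[-.02,.11,.3,1.2,-.006]);v=r.x;print(v,r.fun.round(2))
g=K(v[:2],0,0,.024);print("grip",g,W(q,g))
cs=os([[108,33],[205,37]])
for a in(1.8,1.9,2.,2.1,2.2,2.3):
    e=[[-.058-.066*np.sin(a),-.09+s*.022,.078-.066*np.cos(a)] for s in(-1,1)]
    print(a,(proj(Sc,W(q,e))-cs).round(1).ravel())
E
python3 fit2.py; python3 - <<'E'
from plan import *
go(w([-.058-.042,-.09,.15]),.182,HASP)
E
```

```text
stand [ 0.60997803 -0.0587958  -0.04576213] [ 0.32 -0.19  0.2  -0.33  0.35  0.09 -0.86  0.4 ]
[-0.02231915  0.108555    0.34635228  1.27321474 -0.00632962] [ 0.4   0.27  0.69  0.27  0.12 -0.1   0.15 -0.39  0.24 -0.13  0.26 -0.15
  0.11 -0.76  0.15 -0.51 -0.23  0.58 -0.34  0.11]
grip [-0.03606797  0.07        0.12822655] [[0.57715005 0.01278089 0.12822655]]
1.8 [2.1 5.2 1.7 5.9]
1.9 [1.7 3.7 1.4 4.4]
2.0 [1.3 2.3 1.  3. ]
2.1 [0.8 1.2 0.6 1.9]
2.2 [0.2 0.3 0.1 1. ]
2.3 [-0.4 -0.4 -0.4  0.3]
turn frac [0.000e+00 2.000e-04 2.772e-01] shift, current axes [ 0.0947 -0.0778  0.0726] target axes [ 0.053  -0.1105  0.0726] tcp [ 0.506  -0.1441  0.332 ]
```

Emit:
jog_arm:
  moves:
    - [[0,0,0,0,0,0.0693,1],[0,0,0,0,0,0.0693,1],[0,0,0,0,0,0.0693,1],[0,0,0,0,0,0.0693,1],[0,0,0,0,0,0,1],[0,0,0,0,0,0,1],[0,0,0,0,0,0,1],[0,0,0,0,0,0,1],[0,0,0,0,0,0,1],[0,0,0,0,0,0,1]]

```text
t: 1.77
tcp_pos: [0.4476, -0.2542, 0.4047]
ee_rot: [1.0, -0.023, -0.0, -0.0]
wrist_force: [-0.2, -0.1, -0.1]
finger_gap: 0.0004
gripper_force: 0.0
```

```bash
python3 - <<'E'
from plan import *
go(w([-.058-.042,-.09,.15]),.182,HASP)
E
```

```text
turn frac [-0.      0.      0.0004] shift, current axes [ 0.0534 -0.1126  0.0727] target axes [ 0.0533 -0.1126  0.0727] tcp [ 0.506  -0.1441  0.332 ]
```

Emit:
jog_arm:
  moves:
    - [[0.0178,-0.0375,0,0,0,0,1],[0.0178,-0.0375,0,0,0,0,1],[0.0178,-0.0375,0,0,0,0,1],[0,0,0.018,0,0,0,1],[0,0,0.018,0,0,0,1],[0,0,0.018,0,0,0,1],[0,0,0.018,0,0,0,1],[0,0,0,0,0,0,1],[0,0,0,0,0,0,1],[0,0,0,0,0,0,1]]

```text
t: 2.6
tcp_pos: [0.5066, -0.1443, 0.3337]
ee_rot: [1.0, -0.023, 0.001, 0.0]
wrist_force: [0.4, -0.0, -0.3]
finger_gap: 0.0005
gripper_force: 0.0
```

Emit:
jog_arm:
  moves:
    - [[0,0,0.008,0,0,0,1],[0,0,0.008,0,0,0,1],[0,0,0.008,0,0,0,1],[0,0,0.008,0,0,0,1],[0,0,0.008,0,0,0,1],[0,0,0.008,0,0,0,1],[0,0,0.008,0,0,0,1],[0,0,0.008,0,0,0,1],[0,0,0,0,0,0,1],[0,0,0,0,0,0,1]]

```text
t: 3.43
tcp_pos: [0.5059, -0.1441, 0.268]
ee_rot: [1.0, -0.023, -0.001, -0.0]
wrist_force: [0.2, 0.0, 0.5]
finger_gap: 0.0002
gripper_force: 0.0
```

Emit:
jog_arm:
  moves:
    - [[0,0,0.007,0,0,0,1],[0,0,0.007,0,0,0,1],[0,0,0.007,0,0,0,1],[0,0,0.007,0,0,0,1],[0,0,0.006,0,0,0,1],[0,0,0,0,0,0,1],[0.004,0,0,0,0,0,1],[0.004,0,0,0,0,0,1],[0.004,0,0,0,0,0,1],[0.004,0,0,0,0,0,1]]

```text
t: 4.27
tcp_pos: [0.5159, -0.1448, 0.2308]
ee_rot: [1.0, -0.023, -0.011, -0.001]
wrist_force: [-10.0, 0.1, -6.8]
finger_gap: 0.0003
gripper_force: 4.1
```

Emit:
jog_arm:
  moves:
    - [[0.003,0,0,0,0,0,1],[0.003,0,0,0,0,0,1],[0,0,0,0,0,0,1],[0.002,0,0,0,0,0,1],[0,0,0,0,0,0,1],[0,0,0,0,0,0,1],[0,0,0,0,0,0,1],[0,0,0,0,0,0,1],[0,0,0,0,0,0,1],[0,0,0,0,0,0,1]]

```text
t: 5.1
tcp_pos: [0.5303, -0.1453, 0.235]
ee_rot: [1.0, -0.023, 0.0, 0.0]
wrist_force: [0.5, -0.5, -0.6]
finger_gap: 0.0003
gripper_force: 0.0
```

Emit:
jog_arm:
  moves:
    - [[0.002,0,0,0,0,0,1],[0,0,0,0,0,0,1],[0.002,0,0,0,0,0,1],[0,0,0,0,0,0,1],[0.001,0,0,0,0,0,1],[0,0,0,0,0,0,1],[0,0,0,0,0,0,1],[0,0,0,0,0,0,1],[0,0,0,0,0,0,1],[0,0,0,0,0,0,1]]

```text
t: 5.93
tcp_pos: [0.5343, -0.1455, 0.2344]
ee_rot: [1.0, -0.023, -0.001, -0.0]
wrist_force: [-5.5, -0.1, 2.0]
finger_gap: 0.0007
gripper_force: 2.6
```

Emit:
jog_arm:
  moves:
    - [[0.001,0,0,0,0,0,1],[0,0,0,0,0,0,1],[0.001,0,0,0,0,0,1],[0,0,0,0,0,0,1],[0,0,0,0,0,0,1],[0,0,0,0,0,0,1],[0,0,0,0,0,0,1],[0,0,0,0,0,0,1],[0,0,0,0,0,0,1],[0,0,0,0,0,0,1]]

```text
t: 6.77
tcp_pos: [0.5351, -0.1456, 0.2343]
ee_rot: [1.0, -0.023, -0.003, -0.0]
wrist_force: [-10.2, 1.6, 4.7]
finger_gap: 0.0007
gripper_force: 4.7
```

Emit:
jog_arm:
  moves:
    - [[-0.01,0,0,0,0,0,1],[-0.02,0,0,0,0,0,1],[-0.02,0,-0.02,0,0,0,1],[0,0,-0.035,0,0,0,-0.2],[0,0,-0.035,0,0,-0.0693,-0.2],[0,0.036,0,0,0,-0.0693,-0.2],[0,0.036,0,0,0,-0.0693,-0.2],[0,0,0,0,0,-0.0693,-0.2],[0,0,0,0,0,0,-0.2],[0,0,0,0,0,0,-0.2]]

```text
t: 7.6
tcp_pos: [0.4959, -0.2146, 0.325]
ee_rot: [0.981, 0.192, 0.001, 0.0]
wrist_force: [0.4, 1.1, -0.3]
finger_gap: 0.039
gripper_force: 0.0
```

```bash
python3 - <<'E'
from plan import *
f=ctrl.grab_frame("top");pickle.dump(f,open("f1.pkl","wb"))
crop(f,230,150,160,96,5,"pics/c3.png")
s=ctrl.observe();print(s["tcp_pos"],s["finger_gap"])
go([.4768,-.2922,.071],.164,R.from_euler('z',21.8,degrees=True)*R.from_matrix(np.diag([1.,-1,-1])))
E
```

```text
[ 0.49586198 -0.21387937  0.32490719] 0.043047555499108936
turn frac [ 0.0002 -0.0011  0.0051] shift, current axes [-0.0475  0.0652  0.0899] target axes [-0.0468  0.0656  0.0899] tcp [ 0.4768 -0.2922  0.235 ]
```

View pics/c3.png

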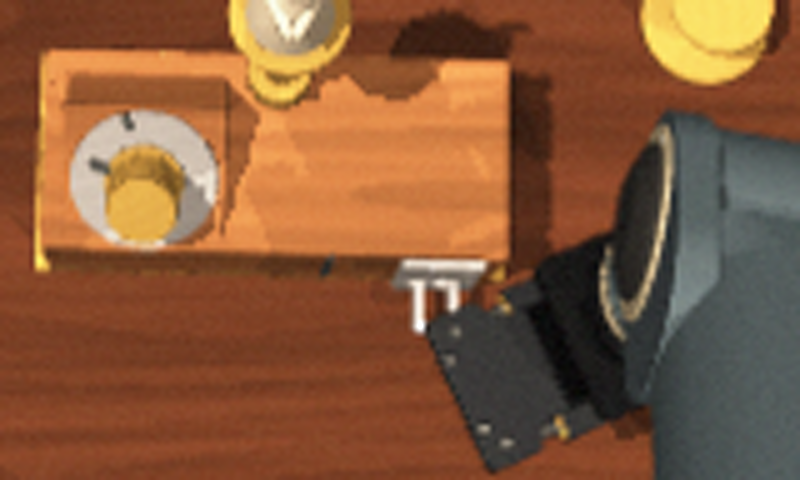

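The hasp now hangs on the face, with the staple arms sticking through it at (419,300) and (453,295). Next I'll check the angle numerically and move over the pin.

```bash
python3 - <<'E'
from plan import *
f=pickle.load(open("f1.pkl","rb"))
i=lambda P:((proj(f,w(P))-[230,150]+.5)*5-.5).round(0).tolist()
for a in(0,.15,.3,.5):print(a,i([[-.058-.066*np.sin(a)-.002,-.09+s*.022,.078-.066*np.cos(a)] for s in(1,-1)]))
print("arms at 18mm",i([[-.073,-.09+s*.0095,.042] for s in(1,-1)]),"staple",i([[-.0755,-.09,.042]]), "arm bar end",i([[-.089,-.078,.042]]))
E
```

```text
0 [[393.0, 285.0], [471.0, 287.0]]
0.15 [[393.0, 303.0], [472.0, 304.0]]
0.3 [[393.0, 319.0], [472.0, 321.0]]
0.5 [[394.0, 340.0], [473.0, 341.0]]
arms at 18mm [[421.0, 301.0], [456.0, 302.0]] staple [[438.0, 306.0]] arm bar end [[416.0, 330.0]]
```

Emit:
jog_arm:
  moves:
    - [[-0.0235,0.033,0,0,0,0,-0.2],[-0.0235,0.0325,0,0,0,0,-0.2],[0,0,0,0,0,0,-0.2],[0,0,0.03,0,0,0,-0.2],[0,0,0.02,0,0,0,-0.2],[0,0,0,0,0,0,-0.2],[0,0,0,0,0,0,-0.2],[0,0,0,0,0,0,-0.2],[0,0,0,0,0,0,-0.2],[0,0,0,0,0,0,-0.2]]

```text
t: 8.48
tcp_pos: [0.4776, -0.293, 0.2762]
ee_rot: [0.981, 0.194, 0.001, 0.001]
wrist_force: [-1.1, -0.0, 0.5]
finger_gap: 0.0521
gripper_force: 0.0
```

```bash
python3 - <<'E'
from plan import *
go([.4768,-.2922,.071],.164,R.from_euler('z',21.8,degrees=True)*R.from_matrix(np.diag([1.,-1,-1])))
E
```

```text
turn frac [ 0.0014 -0.0011  0.0061] shift, current axes [-0.0005 -0.0011  0.0411] target axes [-0.0005 -0.001   0.0412] tcp [ 0.4768 -0.2922  0.235 ]
```

Emit:
jog_arm:
  moves:
    - [[0,-0.001,0.015,0,0,0,-0.2],[0,0,0.015,0,0,0,-0.2],[0,0,0.011,0,0,0,-0.2],[0,0,0,0,0,0,-0.2],[0,0,0,0,0,0,1],[0,0,0,0,0,0,1],[0,0,0,0,0,0,1],[0,0,0,0,0,0,1],[0,0,0,0,0,0,1],[0,0,0,0,0,0,1]]
  force: 25

```text
t: 9.32
tcp_pos: [0.4767, -0.2923, 0.2342]
ee_rot: [0.981, 0.194, 0.0, 0.0]
wrist_force: [-0.3, -0.1, 0.4]
finger_gap: 0.0201
gripper_force: 0.0
```

Emit:
jog_arm:
  moves:
    - [[0,0,0,0,0,0,1],[0,0,0,0,0,0,1],[0,0,0,0,0,0,1],[0,0,0,0,0,0,1],[0,0,-0.02,0,0,0,1],[0,0,-0.03,0,0,0,1],[0,0,-0.03,0,0,0,1],[0,0,0,0,0,0,1],[0,0,0,0,0,0,1],[0,0,0,0,0,0,1]]

```text
t: 10.15
tcp_pos: [0.4761, -0.2921, 0.3131]
ee_rot: [0.981, 0.194, -0.0, -0.0]
wrist_force: [-0.5, 0.9, -1.3]
finger_gap: 0.0162
gripper_force: 25.0
```

```bash
python3 - <<'E'
from plan import *
go(w([-.0755,-.089,.145]),.164,HASP)
E
```

```text
turn frac [-0.0004  0.0006  0.2772] shift, current axes [ 0.1064 -0.1161  0.0041] target axes [ 0.0475 -0.1502  0.0041] tcp [ 0.5305 -0.1442  0.309 ]
```

Emit:
jog_arm:
  moves:
    - [[0.0266,-0.029,0,0,0,0,1],[0.0266,-0.029,0,0,0,0,1],[0.0266,-0.029,0,0,0,0,1],[0.0266,-0.029,0,0,0,0,1],[0,0,0,0,0,0.0693,1],[0,0,0,0,0,0.0693,1],[0,0,0,0,0,0.0693,1],[0,0,0,0,0,0.0693,1],[0,0,0,0,0,0,1],[0,0,0,0,0,0,1]]

```text
t: 10.98
tcp_pos: [0.5306, -0.1443, 0.3124]
ee_rot: [1.0, -0.021, -0.001, -0.0]
wrist_force: [0.4, 0.5, -0.4]
finger_gap: 0.0158
gripper_force: 25.0
```

```bash
python3 - <<'E'
from plan import *
go(w([-.0755,-.089,.145]),.164,HASP)
f=ctrl.grab_frame("top");crop(f,290,190,60,45,12,"pics/c4.png")
E
```

```text
turn frac [-0.0002  0.0017  0.002 ] shift, current axes [-0.0001  0.      0.0034] target axes [-0.0001  0.      0.0034] tcp [ 0.5305 -0.1442  0.309 ]
```

Emit:
jog_arm:
  moves:
    - [[0,0,0.015,0,0,0,1],[0,0,0.015,0,0,0,1],[0,0,0.01,0,0,0,1],[0,0,0.005,0,0,0,1],[0,0,0.005,0,0,0,1],[0,0,0.005,0,0,0,1],[0,0,0,0,0,0,1],[0,0,0,0,0,0,1],[0,0,0,0,0,0,1],[0,0,0,0,0,0,1]]

```text
t: 11.87
tcp_pos: [0.5312, -0.1445, 0.2593]
ee_rot: [1.0, -0.023, 0.001, 0.0]
wrist_force: [-0.1, -0.6, 0.2]
finger_gap: 0.0156
gripper_force: 25.0
```

Emit:
jog_arm:
  moves:
    - [[0,0,0.006,0,0,0,1],[0,0,0.006,0,0,0,1],[0,0,0.006,0,0,0,1],[0,0,0.004,0,0,0,1],[0,0,0.002,0,0,0,1],[0,0,0,0,0,0,1],[0,0,0,0,0,0,1],[0,0,0,0,0,0,1],[0,0,0,0,0,0,1],[0,0,0,0,0,0,1]]

```text
t: 12.7
tcp_pos: [0.5311, -0.1445, 0.235]
ee_rot: [1.0, -0.023, 0.0, 0.0]
wrist_force: [0.0, -0.1, -0.8]
finger_gap: 0.0154
gripper_force: 25.0
```

Emit:
jog_arm:
  moves:
    - [[0,0,0.002,0,0,0,1],[0,0,0.001,0,0,0,1],[0,0,0.0005,0,0,0,1],[0,0,0,0,0,0,1],[0,0,0,0,0,0,1],[0,0,0,0,0,0,1],[0,0,0,0,0,0,1],[0,0,0,0,0,0,1],[0,0,0,0,0,0,1],[0,0,0,0,0,0,1]]

```text
t: 13.53
tcp_pos: [0.531, -0.1445, 0.2313]
ee_rot: [1.0, -0.023, 0.0, 0.0]
wrist_force: [0.1, -1.1, -0.1]
finger_gap: 0.0161
gripper_force: 25.0
```

Emit:
jog_arm:
  moves:
    - [[0,0,0,0,0,0,-0.3],[0,0,0,0,0,0,-0.3],[0,0,0,0,0,0,-0.3],[0,0,0,0,0,0,-0.3],[0,0,0,0,0,0,-0.3],[0,0,0,0,0,0,-0.3],[0,0,-0.02,0,0,0,-0.3],[0,0,-0.03,0,0,0,-0.3],[0,0,-0.04,0,0,0,-0.3],[0,0,-0.04,0,0,0,-0.3]]

```text
t: 14.37
tcp_pos: [0.5305, -0.1444, 0.3621]
ee_rot: [1.0, -0.023, -0.001, -0.0]
wrist_force: [1.5, -0.9, -0.5]
finger_gap: 0.0563
gripper_force: 0.0
```

Emit:
jog_arm:
  moves:
    - [[-0.04,0,0,0,0,0,-0.3],[-0.04,0,0,0,0,0,-0.3],[-0.04,0,0,0,0,0,-0.3],[0,0,0,0,-0.0777,0,-0.3],[0,0,0,0,-0.0777,0,-0.3],[0,0,0,0,-0.0777,0,-0.3],[0,0,0,0,-0.0777,0,-0.3],[0,0,0,0,-0.0777,0,-0.3],[0,0,0,0,0,0,-0.3],[0,0,0,0,0,0,-0.3]]

```text
t: 15.2
tcp_pos: [0.4115, -0.1389, 0.3607]
ee_rot: [0.954, -0.021, -0.299, -0.007]
wrist_force: [-0.1, -0.3, -0.5]
finger_gap: 0.0565
gripper_force: 0.0
```

```bash
cat >> plan.py <<'E'
th=.61;zt=np.array([np.sin(th),0,-np.cos(th)]);KN=S*R.from_matrix(np.array([[np.cos(th),0,np.sin(th)],[0,-1,0],zt]).T)
GRIP=np.array([-.0361,.07,.1282])
def knob(back,phi=0):  # grasp point 'back' m out along the axis
    go(w(GRIP-back*zt),.164,KN*R.from_euler('z',phi))
E
python3 - <<'E'
from plan import *
s=ctrl.observe();print(s["joint_pos"].round(2),s["tcp_pos"])
knob(.10)
f=ctrl.grab_frame("top");crop(f,230,150,160,96,5,"pics/c5.png")
E
```

```text
[ 0.39  0.29 -0.23  1.99  0.13  1.48 -1.51] [ 0.41145154 -0.13891554  0.36070687]
turn frac [-3.000e-04  7.754e-01  4.000e-04] shift, current axes [ 0.0153 -0.1591  0.0091] target axes [-0.0032 -0.1591  0.0174] tcp [0.426  0.0197 0.3446]
```

View pics/c5.png

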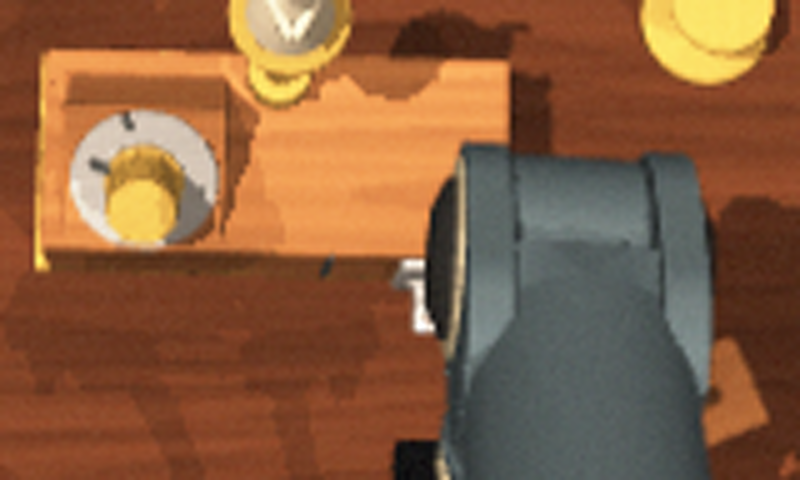

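The arm hides the pin here, but the staple arm at (420,310) and the knob are unchanged. My tilt went the wrong way, so I'll reverse it.

Emit:
jog_arm:
  moves:
    - [[0,0,0,0,0.0775,0,-0.3],[0,0,0,0,0.0775,0,-0.3],[0,0,0,0,0.0775,0,-0.3],[0,0,0,0,0.0775,0,-0.3],[0,0,0,0,0.0775,0,-0.3],[0,0,0,0,0.0775,0,-0.3],[0,0,0,0,0.0775,0,-0.3],[0,0,0,0,0.0775,0,-0.3],[0,0,0,0,0.0775,0,-0.3],[0,0,0,0,0.0775,0,-0.3]]

```text
t: 16.08
tcp_pos: [0.4104, -0.1385, 0.3621]
ee_rot: [0.957, -0.021, 0.29, 0.006]
wrist_force: [0.8, 1.6, -0.2]
finger_gap: 0.0563
gripper_force: 0.0
```

Emit:
jog_arm:
  moves:
    - [[0,0,0,0,0,0,-0.3],[0,-0.04,0,0,0,0,-0.3],[0,-0.04,0,0,0,0,-0.3],[0,-0.04,0,0,0,0,-0.3],[-0.003,-0.039,0,0,0,0,-0.3],[0,0,0,0,0,0,-0.3],[0,0,0,0,0,0,-0.3],[0,0,0,0,0,0,-0.3],[0,0,0,0,0,0,-0.3],[0,0,0,0,0,0,-0.3]]

```text
t: 16.92
tcp_pos: [0.4151, -0.0451, 0.3601]
ee_rot: [0.959, -0.022, 0.282, 0.005]
wrist_force: [-0.0, -0.1, 0.6]
finger_gap: 0.0564
gripper_force: 0.0
```

```bash
python3 - <<'E'
from plan import *
s=ctrl.observe();print(s["joint_pos"].round(2),s["tcp_pos"])
knob(.0)
f=ctrl.grab_frame("top");crop(f,230,150,160,96,5,"pics/c6.png")
f=ctrl.grab_frame("scene");crop(f,120,130,200,140,4,"pics/c7.png")
E
```

```text
[ 0.33  0.02 -0.34  2.3   0.12  0.25 -1.72] [ 0.41514961 -0.04507439  0.36010946]
turn frac [-0.0017  0.0242 -0.0008] shift, current axes [ 0.002  -0.0649  0.1174] target axes [-0.0024 -0.0652  0.1173] tcp [0.4833 0.0171 0.2626]
```

View pics/c6.png

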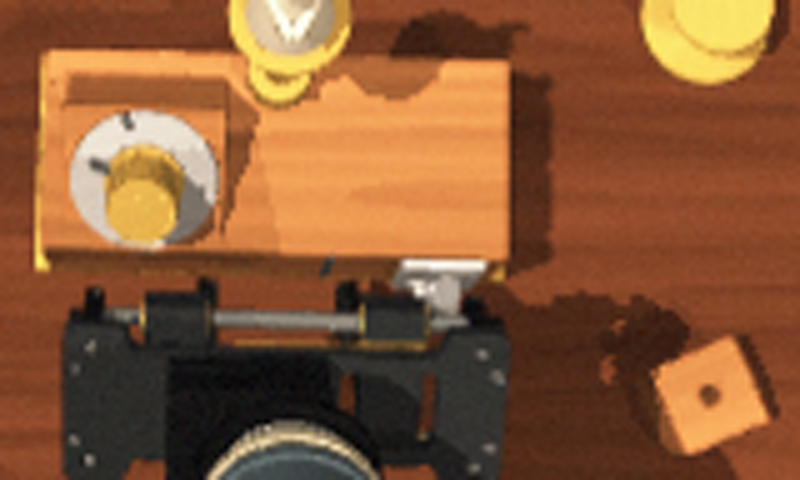

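The pin stands in the staple at (440,290). Joint 6 is near its limit, so I'll go forward first and then sideways.

Emit:
jog_arm:
  moves:
    - [[0.025,0,0.017,0,0,0,-0.3],[0.025,0,0.017,0,0,0,-0.3],[0,0,0,0,0,0,-0.3],[0,-0.033,0,0,0,0,-0.3],[0,-0.032,0,0,0,0,-0.3],[0,0,0,0,0,0,-0.3],[0,0,0,0,0.024,0,-0.3],[0,0,0,0,0,0,-0.3],[0,0,0,0,0,0,-0.3],[0,0,0,0,0,0,-0.3]]

```text
t: 17.85
tcp_pos: [0.4782, 0.0162, 0.3587]
ee_rot: [0.954, -0.022, 0.3, 0.005]
wrist_force: [-0.4, -0.4, 0.4]
finger_gap: 0.0568
gripper_force: 0.0
```

```bash
python3 - <<'E'
from plan import *
s=ctrl.observe();print(s["joint_pos"].round(2),s["tcp_pos"])
knob(.0)
E
```

```text
[ 0.02  0.12 -0.19  2.21  0.57  0.25 -2.29] [0.47821536 0.01621785 0.35866687]
turn frac [-0.0021  0.0008 -0.0003] shift, current axes [-0.0508 -0.0008  0.0817] target axes [-0.0509 -0.0011  0.0816] tcp [0.4833 0.0171 0.2626]
```

Emit:
jog_arm:
  moves:
    - [[-0.01,0,0.0163,0,0,0,-0.3],[-0.01,0,0.0163,0,0,0,-0.3],[-0.01,0,0.0163,0,0,0,-0.3],[0,0,0,0,0,0,-0.3],[0,0,0,0,0,0,-0.3],[0,0,0,0,0,0,-0.3],[0,0,0,0,0,0,-0.3],[0,0,0,0,0,0,-0.3],[0,0,0,0,0,0,-0.3],[0,0,0,0,0,0,-0.3]]

```text
t: 18.68
tcp_pos: [0.4851, 0.0158, 0.3167]
ee_rot: [0.956, -0.02, 0.293, 0.006]
wrist_force: [1.1, 0.7, -1.0]
finger_gap: 0.0566
gripper_force: 0.0
```

```bash
python3 - <<'E'
from plan import *
s=ctrl.observe();print(s["joint_pos"].round(2),s["tcp_pos"])
knob(.0)
f=ctrl.grab_frame("scene");crop(f,180,110,130,98,6,"pics/c8.png")
E
```

```text
[ 0.12  0.21 -0.3   2.23  0.95  0.21 -2.66] [0.48511598 0.01583213 0.31669958]
turn frac [-0.0016  0.0094  0.0017] shift, current axes [-0.0319 -0.0011  0.0437] target axes [-0.0325 -0.0012  0.0432] tcp [0.4833 0.0171 0.2626]
```

View pics/c8.png

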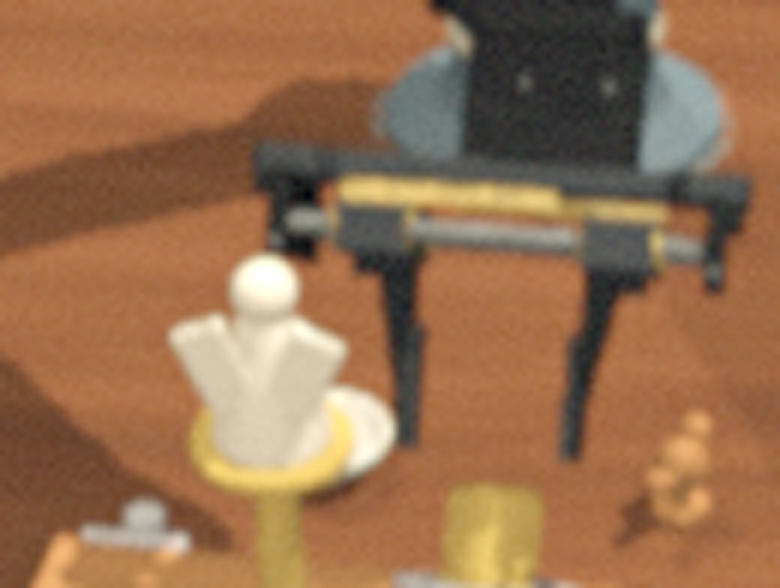

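```bash
cat > kin.py <<'E'
from h import *
import itertools
D=[([1.15207,.46943,-.04858,1.53371,.02410,1.14096,-.08232],[.25644,-.62412,.4037],[.98106,.19368,-.0002,-.0009]),
([.39,.29,-.23,1.99,.13,1.48,-1.51],[.41145,-.13892,.36071],[.954,-.021,-.299,-.007]),
([.33,.02,-.34,2.3,.12,.25,-1.72],[.41515,-.04507,.36011],[.959,-.022,.282,.005]),
([.02,.12,-.19,2.21,.57,.25,-2.29],[.4782,.0162,.3587],[.954,-.022,.3,.005]),
([.12,.21,-.3,2.23,.95,.21,-2.66],[.4851,.0158,.3167],[.956,-.02,.293,.006])]
def frames(q,s):
    r=R.identity();F=[r]
    for i in range(7):
        r=r*R.from_euler('y' if i%2 else 'z',s[i]*q[i]);F.append(r)
    return F
def basis(q,s):  # columns: contributions of h,L1,a1,L2,a2,L3,a3 
    F=frames(q,s);z=[0,0,1.];x=[1.,0,0]
    return np.array([z,F[3].apply(z),F[3].apply(x),F[5].apply(z),F[5].apply(x),F[7].apply(z),F[6].apply(x)]).T
if __name__=="__main__":
    best=[]
    for s in itertools.product([1,-1],repeat=7):
        C=[frames(q,s)[7].inv()*R.from_quat(e) for q,_,e in D]
        best.append((max((C[0].inv()*c).magnitude() for c in C),s,C[0].as_rotvec().round(3)))
    best.sort(key=lambda b:b[0]);
    for b in best[:3]:print(b)
    s=best[0][1]
    A=np.vstack([basis(q,s) for q,_,_ in D]);y=np.hstack([p for _,p,_ in D])
    L,*_=np.linalg.lstsq(A,y,rcond=1e-4);print(L.round(4),(A@L-y).round(4))
E
python3 kin.py
```

```text
(0.012028767457572071, (-1, 1, -1, 1, -1, 1, -1), array([-0.   , -0.   ,  1.571]))
(0.599775086367853, (-1, 1, 1, 1, -1, 1, -1), array([-0.033,  0.035,  1.484]))
(0.8571238796625946, (1, 1, 1, 1, 1, 1, 1), array([ 0.003, -0.003, -2.35 ]))
[0.2631 0.5855 0.004  0.4924 0.0453 0.1389 0.0155] [ 0.0405  0.0117 -0.0063 -0.0002  0.0374  0.0055 -0.0072  0.0372 -0.0046
 -0.005   0.0103 -0.0017  0.0098 -0.0068  0.0071]
```

```bash
cat > kin2.py <<'E'
from kin import *
S7=(-1,1,-1,1,-1,1,-1)
x=[1.,0,0];y=[0,1.,0];z=[0,0,1.]
def B(q,cols):
    F=frames(q,S7);return np.array([F[i].apply(v) for i,v in cols]).T
base=[(0,z),(3,z),(5,z),(7,z)]
extra={'1x':(1,x),'1y':(1,y),'3x':(3,x),'3y':(3,y),'4x':(4,x),'5x':(5,x),'5y':(5,y),'6x':(6,x)}
Y=np.hstack([p for _,p,_ in D])
def fit(cols):
    A=np.vstack([B(q,cols) for q,_,_ in D]);L=np.linalg.lstsq(A,Y,rcond=None)[0];return np.abs(A@L-Y).max(),L
if __name__=="__main__":
    out=[]
    for n in(1,2,3):
        for k in itertools.combinations(extra,n):
            e,L=fit(base+[extra[i] for i in k]);out.append((e+.001*n,k,L.round(4)))
    out.sort(key=lambda o:o[0])
    for o in out[:6]:print(o)
E
python3 kin2.py
```

```text
(np.float64(0.00391795200649677), ('1y',), array([ 0.2479,  0.5487,  0.4722,  0.1347, -0.044 ]))
(np.float64(0.004349239843125017), ('1x', '1y'), array([ 0.2437,  0.5446,  0.4625,  0.1324,  0.0088, -0.0423]))
(np.float64(0.004420169789784599), ('1y', '5y'), array([ 0.246 ,  0.5471,  0.4711,  0.1325, -0.0404, -0.0043]))
(np.float64(0.004477050616760679), ('3x', '3y'), array([ 0.2218,  0.572 ,  0.467 ,  0.1353, -0.0108, -0.0419]))
(np.float64(0.004774909876432183), ('1y', '3x'), array([ 0.2483,  0.5463,  0.4697,  0.1335, -0.0442,  0.0029]))
(np.float64(0.004776278166345514), ('1y', '3y'), array([ 0.2409,  0.5527,  0.468 ,  0.1336, -0.0317, -0.012 ]))
```

Emit:
jog_arm:
  moves:
    - [[0.01,0,-0.0163,0,0,0,-0.3],[0.01,0,-0.0163,0,0,0,-0.3],[0.01,0,-0.0163,0,0,0,-0.3],[0,0,0,0,-0.07,0,-0.3],[0,0,0,0,-0.07,0,-0.3],[0,0,0,0,-0.07,0,-0.3],[0,0,0,0,0,0,-0.3],[0,0,0,0,0,0,-0.3],[0,0,0,0,0,0,-0.3],[0,0,0,0,0,0,-0.3]]

```text
t: 19.57
tcp_pos: [0.4822, 0.016, 0.3733]
ee_rot: [0.991, -0.021, 0.132, 0.003]
wrist_force: [0.5, -0.3, -0.3]
finger_gap: 0.0564
gripper_force: 0.0
```

```bash
python3 - <<'E'
from rig import ctrl
s=ctrl.observe();print([s[k].round(4).tolist() for k in("joint_pos","tcp_pos","ee_rot")])
E
```

```text
[[0.4298, 0.1896, -0.6267, 2.062, 0.2674, 0.6809, -1.974], [0.4822, 0.016, 0.3733], [0.991, -0.0206, 0.1323, 0.0029]]
```

```bash
cat > ik.py <<'E'
from kin2 import *
from plan import w,KN,GRIP,zt,HASP
from scipy.optimize import least_squares
D.append(([.4298,.1896,-.6267,2.062,.2674,.6809,-1.974],[.4822,.016,.3733],[.991,-.0206,.1323,.0029]))
cols=base+[(1,y)]
L=np.linalg.lstsq(np.vstack([B(q,cols) for q,_,_ in D]),np.hstack([p for _,p,_ in D]),rcond=None)[0]
lo=np.array([-2.59,-.33,-1.39,.1,-1.04,.21,-2.66])+.04;hi=np.array([2.59,1.99,1.29,2.45,4.18,1.99,2.66])-.04
C=R.from_euler('z',np.pi/2)
def fk(q):return B(q,cols)@L,frames(q,S7)[7]*C
def ik(p,r,seed):
    def f(q):
        a,b=fk(q);return np.r_[(a-p)*10,(b.inv()*r).as_rotvec()*3,(q-seed)*.001]
    s=least_squares(f,np.clip(seed,lo+.01,hi-.01),bounds=(lo,hi));return s.x,np.abs(s.fun[:6]).max()
E
python3 - <<'E'
from ik import *
print(L.round(4))
rng=np.random.default_rng(0)
for tilt in(0,-.15):
  for phi in(0,.5,.93):
    for half in(0,np.pi):
        r=KN*R.from_euler('y',tilt)*R.from_euler('z',phi+half);p=w(GRIP)-r.apply([0,0,.164])
        sol=[]
        for k in range(25):
            qs,e=ik(p,r,rng.uniform(lo,hi))
            if e<.01:sol.append((np.minimum(qs-lo,hi-qs).min().round(2),qs.round(2).tolist()))
        sol.sort(key=lambda s:-s[0]);print(tilt,phi,round(half,1),len(sol),*sol[:2])
E
```

```text
[ 0.249   0.5486  0.4734  0.1352 -0.044 ]
0 0 0 0
0 0 3.1 13 (np.float64(0.15), [0.52, 0.43, -0.8, 2.24, 1.69, 0.4, -0.17]) (np.float64(0.08), [0.39, 0.37, -0.63, 2.25, 1.7, 0.33, -0.22])
0 0.5 0 10 (np.float64(0.11), [0.65, 0.49, -0.96, 2.23, 1.69, 0.49, 2.51]) (np.float64(0.04), [0.82, 0.68, -1.23, 2.22, 1.72, 0.72, 2.58])
0 0.5 3.1 21 (np.float64(0.18), [0.72, 0.55, -1.06, 2.23, 1.7, 0.57, -0.61]) (np.float64(0.18), [0.65, 0.49, -0.96, 2.23, 1.69, 0.49, -0.63])
0 0.93 0 15 (np.float64(0.18), [0.7, 0.54, -1.03, 2.23, 1.69, 0.55, 2.1]) (np.float64(0.18), [0.65, 0.5, -0.96, 2.23, 1.69, 0.5, 2.08])
0 0.93 3.1 17 (np.float64(0.18), [0.68, 0.52, -1.01, 2.23, 1.69, 0.53, -1.05]) (np.float64(0.18), [0.78, 0.62, -1.16, 2.23, 1.71, 0.65, -1.01])
-0.15 0 0 12 (np.float64(0.06), [0.24, 0.34, -0.45, 2.17, 0.87, 0.31, -2.55]) (np.float64(0.0), [0.06, 0.31, -0.23, 2.19, 0.67, 0.25, -2.38])
-0.15 0 3.1 14 (np.float64(0.17), [0.5, 0.42, -0.77, 2.15, 1.1, 0.42, 0.41]) (np.float64(0.03), [0.17, 0.33, -0.36, 2.18, 0.79, 0.28, 0.65])
-0.15 0.5 0 3 (np.float64(0.0), [-0.9, 0.38, 0.94, 2.27, -1.0, 0.3, -1.27]) (np.float64(0.0), [-0.8, 0.34, 0.8, 2.26, -0.83, 0.25, -1.43])
-0.15 0.5 3.1 17 (np.float64(0.27), [0.64, 0.5, -0.95, 2.14, 1.22, 0.52, -0.17]) (np.float64(0.17), [0.49, 0.42, -0.75, 2.15, 1.09, 0.42, -0.09])
-0.15 0.93 0 17 (np.float64(0.15), [0.78, 0.64, -1.18, 2.13, 1.36, 0.69, 2.47]) (np.float64(0.1), [0.67, 0.52, -1.0, 2.14, 1.25, 0.55, 2.52])
-0.15 0.93 3.1 20 (np.float64(0.25), [0.62, 0.48, -0.92, 2.14, 1.2, 0.5, -0.59]) (np.float64(0.17), [0.51, 0.42, -0.77, 2.15, 1.1, 0.42, -0.53])
```

Emit:
jog_arm:
  moves:
    - [[0,0,-0.03,0,0,0,-0.3],[0,0,-0.03,0,0,0,-0.3],[0,0,0,0,0,-0.0769,-0.3],[0,0,0,0,0,-0.0769,-0.3],[0,0,0,0,0,-0.0769,-0.3],[0,0,0,0,0,-0.0769,-0.3],[0,0,0,0,0,-0.0769,-0.3],[0,0,0,0,0,-0.0769,-0.3],[0,0,0,0,0,-0.0769,-0.3],[0,0,0,0,0,-0.0769,-0.3]]

```text
t: 20.4
tcp_pos: [0.4665, 0.0168, 0.4313]
ee_rot: [0.886, 0.445, 0.116, 0.064]
wrist_force: [0.1, -0.3, 1.0]
finger_gap: 0.0567
gripper_force: 0.0
```

Emit:
jog_arm:
  moves:
    - [[0,0,0,0,0,-0.0769,-0.3],[0,0,0,0,0,-0.0769,-0.3],[0,0,0,0,0,-0.0769,-0.3],[0,0,0,0,0,-0.0769,-0.3],[0,0,0,0,0,-0.0769,-0.3],[0,0,0,0,0,-0.0769,-0.3],[0,0,0,0,0,-0.0769,-0.3],[0,0,0,0,0,-0.0769,-0.3],[0,0,0,0,0,-0.0769,-0.3],[0,0,0,0,0,-0.0769,-0.3]]

```text
t: 21.23
tcp_pos: [0.4665, 0.0168, 0.4313]
ee_rot: [0.476, 0.869, 0.059, 0.119]
wrist_force: [0.4, 0.3, 0.5]
finger_gap: 0.0566
gripper_force: 0.0
```

Emit:
jog_arm:
  moves:
    - [[0,0,0,0,0,-0.0769,-0.3],[0,0,0,0,0,-0.0769,-0.3],[0,0,0,0,0,-0.0769,-0.3],[0,0,0,0,0,-0.0769,-0.3],[0,0,0,0,0,-0.0769,-0.3],[0,0,0,0,0,-0.0769,-0.3],[0,0,0,0,0,-0.0769,-0.3],[0,0,0,0,0,-0.0769,-0.3],[0,0,0,0,0,0,-0.3],[0,0,0,0,0,0,-0.3]]

```text
t: 22.07
tcp_pos: [0.4666, 0.0167, 0.4313]
ee_rot: [0.023, 0.991, -0.003, 0.132]
wrist_force: [-0.3, 0.6, -0.3]
finger_gap: 0.0565
gripper_force: 0.0
```

```bash
python3 - <<'E'
from plan import *
s=ctrl.observe();print(s["joint_pos"].round(2),s["tcp_pos"])
knob(.06,np.pi)
E
```

```text
[ 0.8   0.14 -1.    2.    0.24  0.82  1.2 ] [0.4666401  0.01665838 0.43126192]
turn frac [ 6.000e-04 -2.198e-01 -2.000e-04] shift, current axes [0.0484 0.0011 0.1106] target axes [0.083  0.0012 0.0877] tcp [0.4489 0.0187 0.3118]
```

Emit:
jog_arm:
  moves:
    - [[0.002,0,0.0275,0,0,0,-0.3],[0.002,0,0.0275,0,0,0,-0.3],[0.001,0.001,0.0275,0,0,0,-0.3],[0,0,0,0,-0.044,0,-0.3],[0,0,0,0,-0.044,0,-0.3],[0,0,0,0,-0.044,0,-0.3],[0,0,0,0,-0.044,0,-0.3],[0,0,0,0,-0.044,0,-0.3],[0,0,0,0,0,0,-0.3],[0,0,0,0,0,0,-0.3]]

```text
t: 22.9
tcp_pos: [0.4833, 0.0174, 0.3505]
ee_rot: [0.021, 0.954, -0.006, 0.3]
wrist_force: [0.7, 0.5, -0.2]
finger_gap: 0.0568
gripper_force: 0.0
```

```bash
python3 - <<'E'
from plan import *
s=ctrl.observe();print(s["joint_pos"].round(2),s["tcp_pos"])
knob(.0,np.pi)
E
```

```text
[ 0.47  0.19 -0.68  2.19  0.89  0.31  0.57] [0.48330636 0.01736034 0.35053672]
turn frac [ 0.0012 -0.0008  0.0013] shift, current axes [ 0.0503 -0.0003  0.0721] target axes [ 0.0504 -0.0003  0.072 ] tcp [0.4833 0.0171 0.2626]
```

Emit:
jog_arm:
  moves:
    - [[0.0084,0,0.012,0,0,0,-0.3],[0.0084,0,0.012,0,0,0,-0.3],[0.0084,0,0.012,0,0,0,-0.3],[0.0084,0,0.012,0,0,0,-0.3],[0,0,0,0,0,0,-0.3],[0,0,0,0,0,0,-0.3],[0,0,0,0,0,0,-0.3],[0,0,0,0,0,0,-0.3],[0,0,0,0,0,0,-0.3],[0,0,0,0,0,0,-0.3]]

```text
t: 23.73
tcp_pos: [0.4839, 0.0167, 0.2927]
ee_rot: [0.021, 0.953, -0.006, 0.301]
wrist_force: [-0.5, -0.1, -0.4]
finger_gap: 0.0564
gripper_force: 0.0
```

```bash
python3 - <<'E'
from plan import *
s=ctrl.observe();print(s["joint_pos"].round(2),s["tcp_pos"])
knob(.0,np.pi)
f=ctrl.grab_frame("scene");crop(f,200,130,100,75,8,"pics/c9.png")
E
```

```text
[ 0.29  0.27 -0.5   2.25  1.41  0.25  0.04] [0.48388923 0.01670793 0.29266213]
turn frac [0.0012 0.0009 0.0008] shift, current axes [0.0178 0.0003 0.0242] target axes [0.0177 0.0003 0.0243] tcp [0.4833 0.0171 0.2626]
```

View pics/c9.png

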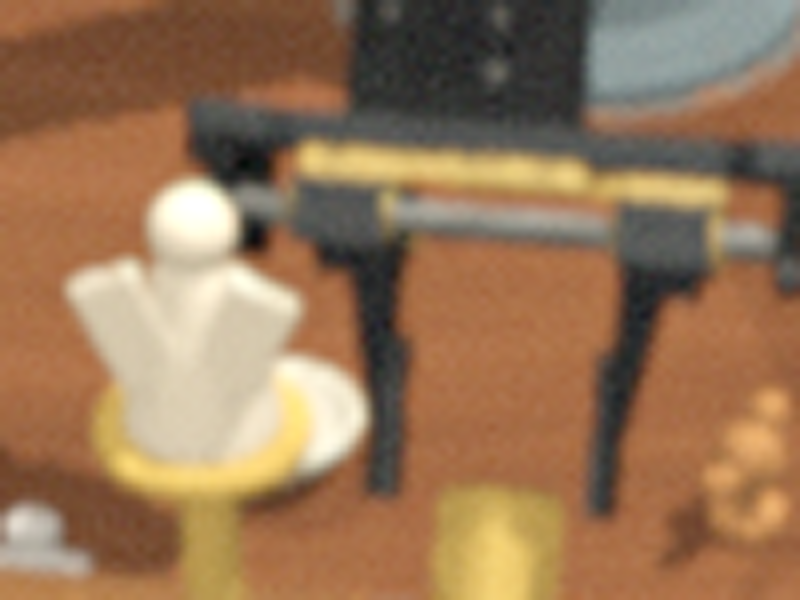

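The knob spans columns 435 to 567, and the fingers are centred on it (inner faces about 400 and 592). I'll finish the descent and grip.

Emit:
jog_arm:
  moves:
    - [[0.006,0,0.008,0,0,0,-0.3],[0.006,0,0.008,0,0,0,-0.3],[0.0057,0,0.0073,0,0,0,-0.3],[0,0,0,0,0,0,-0.3],[0,0,0,0,0,0,-0.3],[0,0,0,0,0,0,-0.3],[0,0,0,0,0,0,-0.3],[0,0,0,0,0,0,-0.3],[0,0,0,0,0,0,-0.3],[0,0,0,0,0,0,-0.3]]

```text
t: 24.62
tcp_pos: [0.4826, 0.017, 0.263]
ee_rot: [0.021, 0.954, -0.006, 0.301]
wrist_force: [-0.4, 0.3, 0.9]
finger_gap: 0.0566
gripper_force: 0.0
```

```bash
python3 - <<'E'
from plan import *
s=ctrl.observe();print(s["joint_pos"].round(2),s["tcp_pos"])
knob(.0,np.pi)
E
```

```text
[ 0.27  0.33 -0.5   2.27  1.73  0.27 -0.27] [0.48258119 0.01696113 0.26303382]
turn frac [0.0013 0.0004 0.0013] shift, current axes [-0.0003  0.0001  0.0007] target axes [-0.0003  0.0002  0.0007] tcp [0.4833 0.0171 0.2626]
```

Emit:
jog_arm:
  moves:
    - [[0,0,0,0,0,0,1],[0,0,0,0,0,0,1],[0,0,0,0,0,0,1],[0,0,0,0,0,0,1],[0,0,0,0,0,0,1],[0,0,0,0,0,0,1],[0,0,0,0,0,0,1],[0,0,0,0,0,0,1],[0,0,0,0,0,0,1],[0,0,0,0,0,0,1]]
  force: 35

```text
t: 25.45
tcp_pos: [0.4825, 0.0175, 0.2627]
ee_rot: [0.02, 0.954, -0.005, 0.3]
wrist_force: [1.2, 3.9, -0.6]
finger_gap: 0.0355
gripper_force: 35.0
```

Emit:
jog_arm:
  moves:
    - [[0,0,0,0,0,0.05,1],[0,0,0,0,0,0.05,1],[0,0,0,0,0,0.05,1],[0,0,0,0,0,0.05,1],[0,0,0,0,0,0.05,1],[0,0,0,0,0,0.05,1],[0,0,0,0,0,0,1],[0,0,0,0,0,0,1],[0,0,0,0,0,0,1],[0,0,0,0,0,0,1]]

```text
t: 26.28
tcp_pos: [0.4824, 0.0171, 0.2627]
ee_rot: [0.242, 0.923, 0.064, 0.293]
wrist_force: [0.7, 3.4, -0.7]
finger_gap: 0.0358
gripper_force: 35.0
```

```bash
python3 - <<'E'
from plan import *
s=ctrl.observe();print(s["joint_pos"].round(2),s["tcp_pos"],s["ft_torque"])
knob(.0,np.pi+.927)
f=ctrl.grab_frame("top");pickle.dump(f,open("f2.pkl","wb"))
E
```

```text
[ 0.34  0.35 -0.57  2.27  1.71  0.3  -0.72] [0.48242759 0.01707591 0.26267826] [0.64969268 0.60816569 0.375112  ]
turn frac [ 0.0012 -0.0011  0.2923] shift, current axes [-0.0006  0.0003  0.0005] target axes [-0.0004  0.0005  0.0005] tcp [0.4833 0.0171 0.2626]
```

Emit:
jog_arm:
  moves:
    - [[0,0,0,0,0,0.05,1],[0,0,0,0,0,0.05,1],[0,0,0,0,0,0.05,1],[0,0,0,0,0,0.05,1],[0,0,0,0,0,0.05,1],[0,0,0,0,0,0.04,1],[0,0,0,0,0,0,1],[0,0,0,0,0,0,1],[0,0,0,0,0,0,1],[0,0,0,0,0,0,1]]

```text
t: 27.17
tcp_pos: [0.4821, 0.0167, 0.2624]
ee_rot: [0.444, 0.844, 0.128, 0.271]
wrist_force: [-2.6, 1.5, -0.8]
finger_gap: 0.0353
gripper_force: 35.0
```

Emit:
jog_arm:
  moves:
    - [[0,0,0,0,0,0,-0.3],[0,0,0,0,0,0,-0.3],[0,0,0,0,0,0,-0.3],[0,0,0,0,0,0,-0.3],[0,0,0,0,0,0,-0.3],[0,0,0,0,0,0,-0.3],[0,0,-0.015,0,0,0,-0.3],[0,0,-0.02,0,0,0,-0.3],[0,0,-0.02,0,0,0,-0.3],[0,0,0,0,0,0,-0.3]]

```text
t: 28.0
tcp_pos: [0.4503, 0.0188, 0.31]
ee_rot: [0.444, 0.843, 0.129, 0.273]
wrist_force: [-0.1, 0.1, 0.3]
finger_gap: 0.0566
gripper_force: 0.0
```

```bash
python3 - <<'E'
from plan import *
s=ctrl.observe();print(s["joint_pos"].round(2),s["tcp_pos"],s["ft_torque"])
R0=R.from_quat(s["ee_rot"])
print("home dir in tool axes (world -x, +z):",R0.inv().apply([-1,0,0]).round(3),R0.inv().apply([0,0,1]).round(3),R0.inv().apply([0,-1,0]).round(3))
E
```

```text
[ 0.44  0.21 -0.67  2.29  1.32  0.27 -0.8 ] [0.45026739 0.0187778  0.30995067] [ 6.06749465e-02  5.10889468e-01 -1.23281059e-06]
home dir in tool axes (world -x, +z): [ 0.456 -0.679 -0.576] [-0.346  0.461 -0.817] [-0.82  -0.572  0.025]
```

Emit:
jog_arm:
  moves:
    - [[-0.012,0.016,-0.0286,0,0,0,-0.3],[-0.012,0.016,-0.0286,0,0,0,-0.3],[-0.012,0.016,-0.0286,0,0,0,-0.3],[0,0,0,0,0,0,-0.3],[-0.0328,-0.0229,0.001,0,0,0,-0.3],[-0.0328,-0.0229,0.001,0,0,0,-0.3],[-0.0328,-0.0229,0.001,0,0,0,-0.3],[-0.0328,-0.0229,0.001,0,0,0,-0.3],[0,0,0,0,0,0,-0.3],[0,0,0,0,0,0,-0.3]]

```text
t: 28.83
tcp_pos: [0.4502, -0.1354, 0.3667]
ee_rot: [0.452, 0.84, 0.124, 0.273]
wrist_force: [-0.3, 1.1, 0.3]
finger_gap: 0.0564
gripper_force: 0.0
```

```bash
python3 - <<'E'
from plan import *
f=ctrl.grab_frame("top");pickle.dump(f,open("f3.pkl","wb"))
a=f["frame"][165:205,238:282,::-1]; b=f["frame"][165:220,238:338,::-1]
A=cv2.resize(a,None,fx=10,fy=10,interpolation=cv2.INTER_CUBIC)
Bb=cv2.resize(f["frame"][193:223,300:335,::-1],None,fx=10,fy=10,interpolation=cv2.INTER_CUBIC)
o=np.zeros((400,800,3),np.uint8);o[:,:440]=A;o[:300,445:795]=Bb;cv2.imwrite("pics/c10.png",o)
E
```

```text
(no output)
```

View pics/c10.png

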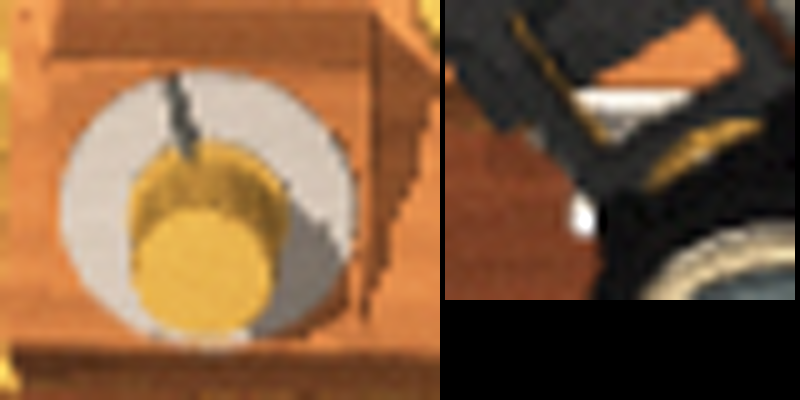

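The dark line runs straight from the tooth at (172,75) into the pointer at (195,150), so they look aligned. I'll check it sub-pixel against the model.

```bash
cat > chk.py <<'E'
from plan import *
f=pickle.load(open("f3.pkl","rb"));g=f["frame"].astype(float).sum(2)
ax=-zt;bx=np.array([np.cos(th),0,np.sin(th)]);Yv=np.array([0,1.,0]);sk=GRIP-.024*ax
def Kp(a,r,h):return proj(f,w([sk+h*ax+r*(np.cos(a)*Yv+np.sin(a)*bx)]))[0]
for row in range(172,182):
    s=g[row,250:264];bg=np.median(g[row,248:270]) ;d=np.clip(480-s,0,None) if row<179 else np.clip(330-s,0,None)
    print(row,s.astype(int).tolist(),(np.arange(250,264)*d).sum()/max(d.sum(),1))
for a in(1.17,1.22,1.273,1.32,1.37):print(a,"pointer",[Kp(a,r,-.001).round(1).tolist() for r in(.021,.025,.03)],"tooth",[Kp(a,r,-.003).round(1).tolist() for r in(.031,.035,.039)])
E
python3 chk.py
```

```text
172 [388, 383, 372, 354, 320, 266, 502, 498, 513, 507, 473, 424, 417, 364] 255.15014436958614
173 [387, 412, 496, 541, 397, 248, 568, 578, 580, 581, 576, 558, 559, 563] 253.27731092436974
174 [516, 560, 580, 590, 432, 273, 377, 590, 590, 592, 605, 594, 599, 592] 255.1536312849162
175 [582, 597, 602, 597, 567, 287, 267, 588, 590, 599, 595, 600, 590, 587] 255.52463054187191
176 [598, 596, 598, 606, 609, 263, 280, 580, 590, 588, 591, 591, 593, 589] 255.47961630695443
177 [610, 605, 600, 594, 596, 285, 237, 417, 584, 595, 598, 590, 598, 588] 255.73652694610777
178 [598, 599, 597, 596, 598, 410, 255, 248, 548, 540, 596, 593, 592, 584] 256.30740037950665
179 [598, 608, 602, 600, 482, 457, 276, 317, 473, 478, 478, 476, 522, 576] 256.1940298507463
180 [606, 600, 597, 522, 432, 484, 317, 306, 452, 454, 456, 462, 463, 464] 256.64864864864865
181 [596, 605, 536, 487, 467, 420, 381, 338, 401, 398, 389, 378, 441, 465] 0.0
1.17 pointer [[255.6, 179.1], [255.0, 177.7], [254.3, 176.1]] tooth [[254.2, 175.5], [253.6, 174.1], [253.0, 172.8]]
1.22 pointer [[256.0, 178.9], [255.5, 177.6], [254.8, 175.9]] tooth [[254.7, 175.3], [254.2, 173.9], [253.7, 172.6]]
1.273 pointer [[256.4, 178.8], [256.0, 177.4], [255.4, 175.7]] tooth [[255.3, 175.1], [254.9, 173.7], [254.5, 172.3]]
1.32 pointer [[256.8, 178.7], [256.4, 177.3], [256.0, 175.6]] tooth [[255.9, 175.0], [255.5, 173.6], [255.1, 172.2]]
1.37 pointer [[257.2, 178.6], [256.9, 177.2], [256.5, 175.5]] tooth [[256.5, 174.8], [256.2, 173.4], [255.9, 172.0]]
```

```bash
python3 - <<'E'
from plan import *
f=pickle.load(open("f0.pkl","rb"))
for z in(.076,.08,.09):print("c8 expect",((proj(f["scene"],w([[-.0755,-.089,z]]))-[180,110]+.5)*6).round(0),"c6 expect",((proj(f["top"],w([[-.0755,-.089,z]]))-[230,150]+.5)*5).round(0))
s=ctrl.observe();print(s["wrist_force"],s["t"])
E
```

```text
c8 expect [[147. 521.]] c6 expect [[444. 298.]]
c8 expect [[147. 514.]] c6 expect [[445. 297.]]
c8 expect [[145. 496.]] c6 expect [[447. 294.]]
[-0.11209544  0.17132902  0.72950303] 28.8833
```

```bash
python3 -c "
from rig import ctrl
print(ctrl.sign_off())"
```

```text
the job is handed in; nothing more can be done
None
```

The job is handed in at about 29 s: the hasp is closed over its staple, the pin is fully home and upright, and the knob's pointer is on the index mark within about 0.03 rad by the camera check; the sign-off gave no verdict.

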